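# Close and lock the racking locker door

### The job

Shut the locker: slide the steel door away from you until it is home against the far buffer, by pushing its two studs in turn, because it binds in its sticky track when one end runs ahead. Once it is home and square, press its right end and then its left end firmly up to the buffer, each with about 15 N for half a second, and then turn the cam lock clockwise a quarter turn so that its arm lies fully across behind the left stud. Never press on the door with more than 30 N, and leave everything else where it is.

Things in the scene. Friction and masses are not known exactly. Their poses are not given: they have to be found in the camera images.
- locker: Low grey steel chest fixed on the table, 190 (x) x 400 (y) x 84 mm high. Origin: centre of its underside; z up, x away from the robot (give or take its yaw), y to the left. In its top a steel door slides along x, from over the near half (open) to over the well in the far half (shut). Door ends rest on sills 70 mm high; lips at z 80 to 84 mm cover them beyond 148 mm from the middle.
- door: Loose steel plate 80 (x) x 330 (y) x 8 mm, about 0.8 kg, in the track; top 78 mm above the table; origin: centre of its underside. Slides at 3 to 8 N; has 28 to 46 mm to go, some 8 to 20 mm per push. Side play is 3 to 4.5 mm, unknown: skewed about 0.03 to 0.06 rad its corners bind, and pushing that end on only raises the force; the other end frees it, at 5 to 18 N.
- stop (a point): Middle of the far wall's top edge, on its near face: x = +75 mm, z = 84 mm in the locker's frame. On this face a rubber buffer strip 1 to 6 mm thick (worn, different each time, not measured) stops the door, so home is found by feel: at home the door is square, its far edge against the buffer, both studs at the same x, somewhere from +29 to +34 mm in the locker's frame.
- hood (a point): Centre of the top (z = 84 mm) of the fixed 4 mm hood over the door's middle: in the locker's frame the hood spans x -85 to 0 and y -85 to +85 mm, with a tongue (x 0 to 35, y 45 to 85 mm) that carries the cam lock. The door slides under it and can be pushed only near its two ends.
- stud_l (a point): Left (+y) stud of the door: upright round post with a hard rubber sleeve, diameter 18 mm, 34 mm tall, top at 112 mm above the table, to be pushed from its near side (not gripped). The point is on its axis, 95 mm above the table; in the door's frame x = 0, y = +125 mm.
- stud_r (a point): Right (-y) stud, the same; in the door's frame x = 0, y = -125 mm.
- cam_grip (a point): Point on the cam lock's vertical axis at grip height, 118 mm above the table; x = +9, y = +65 mm in the locker's frame. An upright steel wing 42 mm long, 11 mm thick, 95 to 125 mm above the table, is centred here in line with the arm: pinch it across its thickness from above. Below it the flat arm, 12 mm wide, 88 to 95 mm above the table, reaches 75 mm out from the axis.
- cam (a joint): Angle of the cam lock (rad), clockwise seen from above: 0 = arm points to the locker's -x (unlocked), 1.571 = arm points to the locker's +y, across behind the left stud (locked, end stop). Turns with about 0.12 N m of friction and stays where it is left. The arm meets the left stud if the door is not home.
- core_stub: Bystander: speckled dark rock core, upright, diameter 48 mm, 75 mm tall, origin under its centre.
- torch: Bystander: black torch lying down, 120 mm long, origin under its centre.
- loupe: Bystander: round bronze folding magnifier, 38 mm across, 10 mm thick, lying on the locker's hood; origin under its lens.
- pick: Bystander: hardness pick lying down, orange handle, 140 mm long, 13 mm thick; origin under its middle.
- acid_bottle: Bystander: small bottle, diameter 44 mm, 110 mm tall, origin under its centre.
- brush: Bystander: hand brush lying on the table.
- chip_box: Bystander: closed cardboard box 70 x 50 x 30 mm.

How it is judged:
By the outcome, as a careful person would: the job done as asked, in the order asked, and still so for the second after the job is handed in, with the robot touching nothing.
It also fails if it takes over 72 s, if anything falls off the work surface, if the arm or the gripper's body presses on something with over 40 N, if the wrist force passes 120 N, or if a joint passes its speed limit or range.

### The arm

A 6-joint arm with a two-finger parallel gripper is mounted at the origin on the work surface. World frame = base frame: x ahead of the robot, y to its left, z up, the work surface at z = 0. Lengths are in mm, angles in rad, forces in N, time in s.
With the tool pointing down it reaches from about 350 to 775 mm from the base axis. Payload 7.3 kg.
Tool frame: the origin (TCP) lies at the very end of the fingers, on their centre line; the grasp point (between the pads) lies 19 mm behind it; z points along the fingers, y is the line along which they close (so a half turn about z gives the same grasp; the last joint's range is limited). The gripper opens to 92 mm and grips with 3 to 60 N. Pads are 19 mm wide; open, the fingers measure 130 mm over their backs; the gripper's body (75 mm by 190 mm) begins 47 mm behind the grasp point.
Start: joints at [1.069, 0.342, 1.524, -0, 1.275, -0.146], TCP at [182.865, 492.143, 226.741] pointing down, gripper open.
Joint ranges: [-2.53, 2.53], [-0.77, 2.02], [0.04, 2.7], [-1, 4.14], [0.28, 2.66], [-3.11, 3.11]. Speed limits (rad/s): [2.57, 2.57, 3.14, 3.14, 3.14, 3.14].

### API

Orientations are given as [roll, pitch, yaw] about the fixed x, y, z axes, in that order (R = Rz(yaw) Ry(pitch) Rx(roll)).
In Python, from plant import bot gives the robot as it stands.
- The arm moves only by the tool send_rows, never from a script. Its argument "rows" is a list of rows, each an object of numbers: "x", "y", "z": the shift along the tool's x, y, z in units of 0.2 m (1.0 is 0.2 m); "ax", "ay", "az": the turn, a rotation vector about the tool's x, y, z in units of 60 degrees (1.0 is 60 degrees); "jaw": the opening, from -1 (shut) to 1 (fully open), so that 0 is half open. In form: [{"x": .., "y": .., "z": .., "ax": .., "ay": .., "az": .., "jaw": ..}, ...]. A call has exactly 10 rows; each row is the pose to reach, as a shift and turn from the pose commanded when the call began, along the tool's axes at that moment; what a row does not reach only later rows make up. A row lasts 1/8 s, in which the tool goes at most 62.5 mm and 10.7 degrees, less where a joint would pass 70% of its speed; a pose out of reach is approached as far as the arm can. A call with a number of a shift or a turn outside -1 to 1 is refused whole. A call with a gripper value outside its range is refused whole. The fingers move at their own pace and stop on an object; the grip force is fixed at half the most. Time passes only in rows, so rows that repeat a pose let the fingers close, or fill a call up. It gives the time, the measured TCP pose, the force, the opening and the grip force at its end, in the units of the state.
- bot.get_obs(): the state, without advancing time (a new reading comes with each control period).
- bot.capture(name): name is "scene" or "top" or "wrist"; returns (picture, depth): 400x640x3 uint8, red, green, blue; 400x640 float32, mm along the optical axis (not along the pixel's ray), 0 where there is no reading.
- bot.camera_model(name): a dict with "vertical_fov" (degrees; the focal length in pixels is half the picture's height over the tangent of half this angle, whatever the lens; pixels are square), "cx", "cy" (the principal point, pixels), "R" (3x3) and "t" (3): a world point X has camera coordinates R X + t; the wrist camera has in their place "T_tool_cam" (4x4, takes a point from camera to tool coordinates, whose origin is the TCP and whose axes are the flange's). Camera axes: x right, y down, z forward; pixel columns grow to the right and rows downward; lengths in mm; the calibration is good to about 2 mm. A picture is of the moment at which its call begins: read the wrist's pose just before it. camera_model takes no time and is no camera call.
- bot.close_job(): hands the job in; it is judged then, once.
The state is a dict: "time": time; "joint_positions": joint angles; "dq": joint speeds; "tau": joint torques, N m; "tool_pos": TCP position; "tcp_rot": TCP orientation; "contact_force": force on the tool from outside, world axes, zero at the start; "moment": the same for the moment, N m; "grip_width": finger opening in mm; "finger_force": force on a finger pad.
Only numpy, scipy, OpenCV 4.12 (cv2) and the standard library are available. Lean on these libraries where they do the work, as an engineer would, in place of code of your own. Each camera call takes 0.05 s, during which the arm holds its last target. There are 200 camera calls.

## Working session

There is one attempt and no reset: what is moved stays moved. The work goes in short steps, Python scripts to look and compute and a tool call to move; the robot and the scene stay as the last step left them, time stands still between calls to the robot, and variables do not carry over. Pictures are saved under pics/ and viewed, at most 10 in all, crops included, and the job is handed in when it is done.

Besides the shell and the picture viewer there is one more tool, called after "Emit:" by a JSON object that holds its "fn" and its "kwargs", one argument or row to a line. send_rows: Moves the arm, as the interface text tells. Its arguments: {"type":"object","properties":{"rows":{"type":"array","items":{"type":"object","properties":{"x":{"type":"number","minimum":-1,"maximum":1},"y":{"type":"number","minimum":-1,"maximum":1},"z":{"type":"number","minimum":-1,"maximum":1},"ax":{"type":"number","minimum":-1,"maximum":1},"ay":{"type":"number","minimum":-1,"maximum":1},"az":{"type":"number","minimum":-1,"maximum":1},"jaw":{"type":"number"}}}}},"required":["rows"]}

```bash
ls; mkdir -p pics
python3 - <<'E'
from plant import bot
import cv2
o=bot.get_obs();print({k:o[k] for k in('time','tool_pos','tcp_rot','contact_force','grip_width')})
for n in('top','scene'):
    p,d=bot.capture(n);cv2.imwrite(f'pics/{n}0.png',p[:,:,::-1]);
    import numpy as np;np.savez(f'pics/{n}0.npz',p=p,d=d);m=bot.camera_model(n);print(n,m)
E
```

```text
pics
{'time': 0.0, 'tool_pos': array([182.66804065, 491.75954968, 226.03379107]), 'tcp_rot': array([-3.14005772e+00, -2.01118048e-04,  2.78580312e+00]), 'contact_force': array([ 0.13793038,  0.14676388, -0.12262636]), 'grip_width': 91.95342437373935}
top {'vertical_fov': 43.02050888888052, 'cx': 316.90519788979304, 'cy': 207.00153676165573, 'R': array([[ 0.0075857 , -0.99985407, -0.01530648],
       [-0.98447784, -0.00478323, -0.17544375],
       [ 0.17534493,  0.01639976, -0.98437046]]), 't': array([  24.55446456,  567.07757166, 1378.92562944])}
scene {'vertical_fov': 52.392984206212226, 'cx': 317.1962480188082, 'cy': 201.194595614098, 'R': array([[-0.6905229 ,  0.72315066, -0.01520692],
       [ 0.6057493 ,  0.56667353, -0.55852386],
       [-0.39527953, -0.3948851 , -0.82934905]]), 't': array([ 364.85949964, -296.11107926, 1162.89310015])}
```

View pics/top0.png

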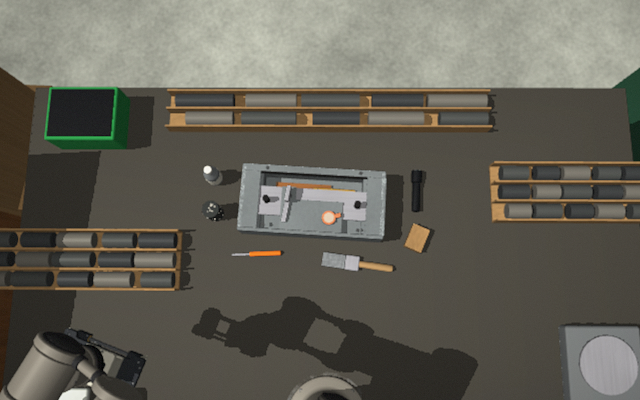

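View pics/scene0.png

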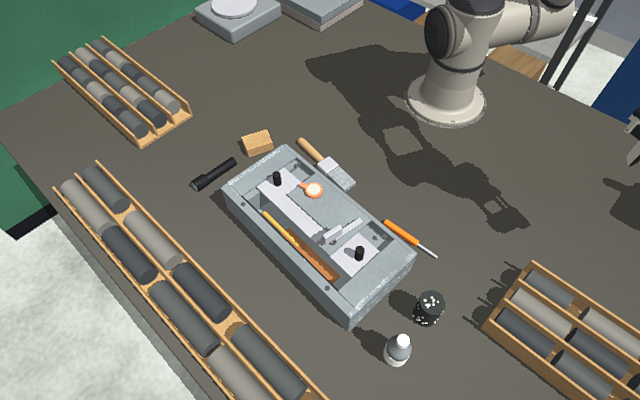

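The top view shows the locker centred near (312,201), studs near (266,199) and (358,204), cam near (286,203) and the loupe at (329,217). I'll enlarge it.

Run:
```python
import cv2
p=cv2.imread('pics/top0.png');c=p[155:250,230:395]
cv2.imwrite('pics/topc.png',cv2.resize(c,None,fx=4.8,fy=4.8,interpolation=cv2.INTER_CUBIC))
```

```text
(no output)
```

View pics/topc.png

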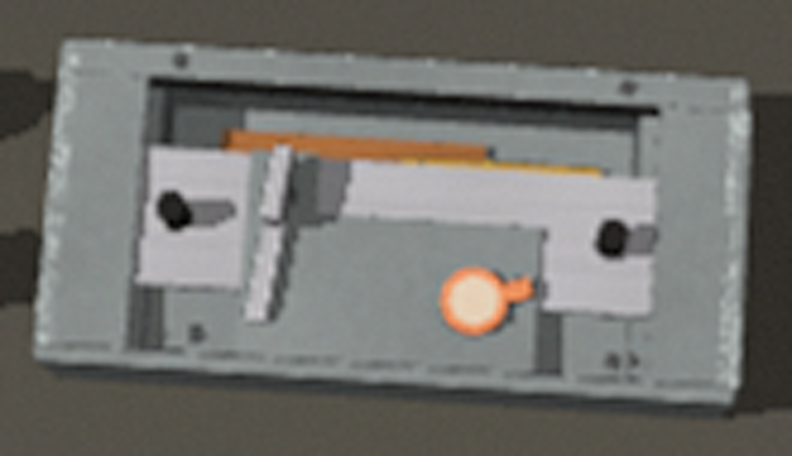

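Enlarged crop: locker top corners at about (65,40), (749,80), (733,388) and (36,353). Stud tops are at (172,207) and (610,237), the wing top at (277,183), and the arm tip at (257,320).

```bash
cat > h.py <<'E'
import numpy as np,cv2
from plant import bot
from scipy.spatial.transform import Rotation as Ro
def cam(n,obs=None):
    m=bot.camera_model(n);f=200/np.tan(np.radians(m['vertical_fov'])/2)
    if 'R' in m: R=np.array(m['R']);t=np.array(m['t'])
    else:
        T=np.array(m['T_tool_cam']);Rt=Ro.from_euler('xyz',obs['tcp_rot']).as_matrix()
        Rc=Rt@T[:3,:3];c=Rt@T[:3,3]+obs['tool_pos'];R=Rc.T;t=-R@c
    return f,m['cx'],m['cy'],R,t
def ray(c,u,v,z):
    f,cx,cy,R,t=c;d=R.T@np.array([(u-cx)/f,(v-cy)/f,1]);o=-R.T@t
    return o+d*(z-o[2])/d[2]
def proj(c,X):
    f,cx,cy,R,t=c;p=R@np.array(X)+t;return np.array([cx+f*p[0]/p[2],cy+f*p[1]/p[2]])
E
python3 - <<'E'
from h import *
c=cam('top');np.set_printoptions(precision=1,suppress=True)
for n,u,v,z in[('FL',65,40,84),('FR',749,80,84),('NR',733,388,84),('NL',36,353,84),('sl',172,207,112),('sr',610,237,112),('wing',277,183,125),('tip',257,320,95),('loupe',474,300,94)]:
    print(n,ray(c,230+u/4.8,155+v/4.8,z))
print(bot.camera_model('wrist'))
E
```

```text
FL [684.  233.8  84. ]
FR [ 661.5 -163.8   84. ]
NR [ 482.2 -151.8   84. ]
NL [500.  244.3  84. ]
sl [579.7 165.4 112. ]
sr [563.6 -81.1 112. ]
wing [591.  105.5 125. ]
tip [518.1 117.7  95. ]
loupe [530.3  -5.1  94. ]
{'vertical_fov': 66.54650245569938, 'cx': 319.8597299211039, 'cy': 199.1370627172218, 'T_tool_cam': array([[  -0. ,   -1. ,   -0.2,   65.3],
       [   1. ,   -0. ,    0. ,    0.2],
       [  -0. ,   -0.2,    1. , -157.8],
       [   0. ,    0. ,    0. ,    1. ]])}
```

Emit:
{"fn": "send_rows", "kwargs": {
  "rows": [
    {"x":-1,"y":-0.9,"z":-0.3,"az":-0.291,"jaw":-1},
    {"x":-1,"y":-0.9,"z":-0.3,"az":-0.291,"jaw":-1},
    {"x":-1,"y":-0.9,"z":-0.3,"az":-0.291,"jaw":-1},
    {"x":-1,"y":-0.9,"z":-0.3,"az":-0.291,"jaw":-1},
    {"x":-1,"y":-0.9,"z":-0.3,"az":-0.291,"jaw":-1},
    {"x":-1,"y":-0.9,"z":-0.3,"az":-0.291,"jaw":-1},
    {"x":-1,"y":-0.9,"z":-0.3,"az":-0.291,"jaw":-1},
    {"x":-1,"y":-0.9,"z":-0.3,"az":-0.291,"jaw":-1},
    {"x":-1,"y":-0.9,"z":-0.3,"az":-0.291,"jaw":-1},
    {"x":-1,"y":-0.9,"z":-0.3,"az":-0.291,"jaw":-1}
  ]
}}

```text
schema error: expected keys x, y, z, ax, ay, az, jaw
```

Emit:
{"fn": "send_rows", "kwargs": {
  "rows": [
    {"x":-1,"y":-0.9,"jaw":-1},
    {"x":-1,"y":-0.9,"jaw":-1},
    {"x":-1,"y":-0.9,"jaw":-1},
    {"x":-1,"y":-0.9,"jaw":-1},
    {"x":-1,"y":-0.9,"jaw":-1},
    {"x":-1,"y":-0.9,"jaw":-1},
    {"x":-1,"y":-0.9,"jaw":-1},
    {"x":-1,"y":-0.9,"jaw":-1},
    {"x":-1,"y":-0.9,"jaw":-1},
    {"x":-1,"y":-0.9,"jaw":-1}
  ]
}}

```text
schema error: expected keys x, y, z, ax, ay, az, jaw
```

Run:
```python
from h import *
o=bot.get_obs();p,d=bot.capture('wrist');cv2.imwrite('pics/w1.png',p[:,:,::-1]);np.savez('pics/w1.npz',p=p,d=d,pos=o['tool_pos'],rot=o['tcp_rot'])
print(o['time'],o['tool_pos'],o['tcp_rot'],o['contact_force'],o['grip_width'])
c=cam('wrist',o);q=[proj(c,(x,y,84)) for x in(470,700) for y in(250,-170)];print(q)
q=np.array(q);a=np.maximum(q.min(0),0).astype(int);b=q.max(0).astype(int);cr=p[a[1]:b[1],a[0]:b[0],::-1];s=min(800/cr.shape[1],600/cr.shape[0]);print(a,b,s)
cv2.imwrite('pics/w1c.png',cv2.resize(cr,None,fx=s,fy=s,interpolation=cv2.INTER_CUBIC))
```

```text
0.1 [182.67038947 491.80598948 226.10796228] [-3.14021225e+00 -1.96339175e-04  2.78583409e+00] [ 0.40309775  0.08840279 -0.04256828] 91.71639015444478
[array([222.0707643 , 456.35222775]), array([-48.49196835, 535.33268638]), array([288.47808181, 568.39986854]), array([ 42.56216435, 630.29339338])]Traceback (most recent call last):
  File "<stdin>", line 5, in <module>
ZeroDivisionError: division by zero
```

Emit:
{"fn": "send_rows", "kwargs": {
  "rows": [
    {"x":-0.3,"y":-0.27,"z":-0.1,"ax":0,"ay":0,"az":-0.1,"jaw":-1},
    {"x":-0.6,"y":-0.54,"z":-0.2,"ax":0,"ay":0,"az":-0.2,"jaw":-1},
    {"x":-1,"y":-0.9,"z":-0.3,"ax":0,"ay":0,"az":-0.291,"jaw":-1},
    {"x":-1,"y":-0.9,"z":-0.3,"ax":0,"ay":0,"az":-0.291,"jaw":-1},
    {"x":-1,"y":-0.9,"z":-0.3,"ax":0,"ay":0,"az":-0.291,"jaw":-1},
    {"x":-1,"y":-0.9,"z":-0.3,"ax":0,"ay":0,"az":-0.291,"jaw":-1},
    {"x":-1,"y":-0.9,"z":-0.3,"ax":0,"ay":0,"az":-0.291,"jaw":-1},
    {"x":-1,"y":-0.9,"z":-0.3,"ax":0,"ay":0,"az":-0.291,"jaw":-1},
    {"x":-1,"y":-0.9,"z":-0.3,"ax":0,"ay":0,"az":-0.291,"jaw":-1},
    {"x":-1,"y":-0.9,"z":-0.3,"ax":0,"ay":0,"az":-0.291,"jaw":-1}
  ]
}}

```text
time: 1.4
tool_pos: [307.3, 254.1, 286.6]
tcp_rot: [-3.141, -0.0, 3.092]
contact_force: [-0.7, 0.1, -0.3]
grip_width: 0.9
finger_force: 0.0
```

Emit:
{"fn": "send_rows", "kwargs": {
  "rows": [
    {"x":-1,"y":-0.9,"z":0,"ax":0,"ay":0,"az":0,"jaw":-1},
    {"x":-1,"y":-0.9,"z":0,"ax":0,"ay":0,"az":0,"jaw":-1},
    {"x":-1,"y":-0.9,"z":0,"ax":0,"ay":0,"az":0,"jaw":-1},
    {"x":-1,"y":-0.9,"z":0,"ax":0,"ay":0,"az":0,"jaw":-1},
    {"x":-1,"y":-0.9,"z":0,"ax":0,"ay":0,"az":0,"jaw":-1},
    {"x":-1,"y":-0.9,"z":0,"ax":0,"ay":0,"az":0,"jaw":-1},
    {"x":-1,"y":-0.9,"z":0,"ax":0,"ay":0,"az":0,"jaw":-1},
    {"x":-1,"y":-0.9,"z":0,"ax":0,"ay":0,"az":0,"jaw":-1},
    {"x":-1,"y":-0.9,"z":0,"ax":0,"ay":0,"az":0,"jaw":-1},
    {"x":-1,"y":-0.9,"z":0,"ax":0,"ay":0,"az":0,"jaw":-1}
  ]
}}

```text
time: 2.65
tool_pos: [498.0, 64.2, 287.0]
tcp_rot: [3.141, 0.0, 3.091]
contact_force: [-0.2, -0.2, 0.5]
grip_width: 0.5
finger_force: 0.0
```

Run:
```python
from h import *
o=bot.get_obs();p,d=bot.capture('wrist');cv2.imwrite('pics/w1.png',p[:,:,::-1]);np.savez('pics/w1.npz',p=p,d=d,pos=o['tool_pos'],rot=o['tcp_rot'])
print(o['time'],o['tool_pos'],o['tcp_rot'],o['contact_force'],o['grip_width'])
c=cam('wrist',o);q=[proj(c,(x,y,84)) for x in(470,700) for y in(250,-170)];
q=np.array(q);a=np.maximum(q.min(0),0).astype(int);b=q.max(0).astype(int);cr=p[a[1]:b[1],a[0]:b[0],::-1];s=min(800/cr.shape[1],600/cr.shape[0]);print(a,b,s)
cv2.imwrite('pics/w1c.png',cv2.resize(cr,None,fx=s,fy=s,interpolation=cv2.INTER_CUBIC))
```

```text
2.65 [497.96150855  64.22621308 286.96814175] [3.14146125e+00 4.79142146e-04 3.09130208e+00] [-0.17323366 -0.18008026  0.45477718] 0.5363006735634446
[121 146] [477 331] 2.247191011235955
```

View pics/w1c.png

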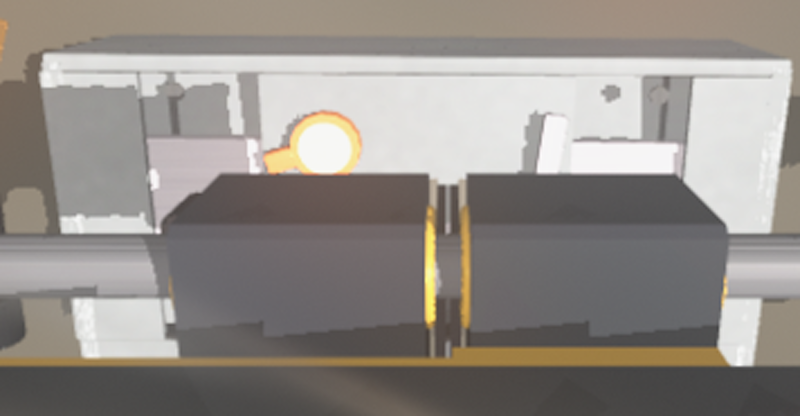

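The wrist view is flipped (near side at the top, left and right swapped) and the fingers block the middle, so I'll work from the top-camera estimate and contact feel. First I'll move to just behind the right stud.

Emit:
{"fn": "send_rows", "kwargs": {
  "rows": [
    {"x":-0.23,"y":-0.3,"z":0,"ax":0,"ay":0,"az":0,"jaw":-1},
    {"x":-0.23,"y":-0.6,"z":0.1,"ax":0,"ay":0,"az":0,"jaw":-1},
    {"x":-0.23,"y":-0.715,"z":0.35,"ax":0,"ay":0,"az":0,"jaw":-1},
    {"x":-0.23,"y":-0.715,"z":0.6,"ax":0,"ay":0,"az":0,"jaw":-1},
    {"x":-0.23,"y":-0.715,"z":0.85,"ax":0,"ay":0,"az":0,"jaw":-1},
    {"x":-0.23,"y":-0.715,"z":0.975,"ax":0,"ay":0,"az":0,"jaw":-1},
    {"x":-0.23,"y":-0.715,"z":0.975,"ax":0,"ay":0,"az":0,"jaw":-1},
    {"x":-0.23,"y":-0.715,"z":0.975,"ax":0,"ay":0,"az":0,"jaw":-1},
    {"x":-0.23,"y":-0.715,"z":0.975,"ax":0,"ay":0,"az":0,"jaw":-1},
    {"x":-0.23,"y":-0.715,"z":0.975,"ax":0,"ay":0,"az":0,"jaw":-1}
  ]
}}

```text
time: 3.95
tool_pos: [537.4, -81.4, 92.8]
tcp_rot: [-3.141, 0.002, 3.091]
contact_force: [-0.3, 0.4, 0.0]
grip_width: 0.5
finger_force: 0.0
```

Emit:
{"fn": "send_rows", "kwargs": {
  "rows": [
    {"x":-0.015,"y":0,"z":0,"ax":0,"ay":0,"az":0,"jaw":-1},
    {"x":-0.02,"y":0,"z":0,"ax":0,"ay":0,"az":0,"jaw":-1},
    {"x":-0.025,"y":0,"z":0,"ax":0,"ay":0,"az":0,"jaw":-1},
    {"x":-0.03,"y":0,"z":0,"ax":0,"ay":0,"az":0,"jaw":-1},
    {"x":-0.035,"y":0,"z":0,"ax":0,"ay":0,"az":0,"jaw":-1},
    {"x":-0.04,"y":0,"z":0,"ax":0,"ay":0,"az":0,"jaw":-1},
    {"x":-0.045,"y":0,"z":0,"ax":0,"ay":0,"az":0,"jaw":-1},
    {"x":-0.05,"y":0,"z":0,"ax":0,"ay":0,"az":0,"jaw":-1},
    {"x":-0.05,"y":0,"z":0,"ax":0,"ay":0,"az":0,"jaw":-1},
    {"x":-0.05,"y":0,"z":0,"ax":0,"ay":0,"az":0,"jaw":-1}
  ]
}}

```text
time: 5.2
tool_pos: [546.8, -81.9, 91.7]
tcp_rot: [3.141, 0.0, 3.091]
contact_force: [-0.5, 0.1, -0.4]
grip_width: 0.5
finger_force: 0.0
```

Emit:
{"fn": "send_rows", "kwargs": {
  "rows": [
    {"x":-0.004,"y":0,"z":0,"ax":0,"ay":0,"az":0,"jaw":-1},
    {"x":-0.008,"y":0,"z":0,"ax":0,"ay":0,"az":0,"jaw":-1},
    {"x":-0.012,"y":0,"z":0,"ax":0,"ay":0,"az":0,"jaw":-1},
    {"x":-0.016,"y":0,"z":0,"ax":0,"ay":0,"az":0,"jaw":-1},
    {"x":-0.02,"y":0,"z":0,"ax":0,"ay":0,"az":0,"jaw":-1},
    {"x":-0.024,"y":0,"z":0,"ax":0,"ay":0,"az":0,"jaw":-1},
    {"x":-0.028,"y":0,"z":0,"ax":0,"ay":0,"az":0,"jaw":-1},
    {"x":-0.032,"y":0,"z":0,"ax":0,"ay":0,"az":0,"jaw":-1},
    {"x":-0.036,"y":0,"z":0,"ax":0,"ay":0,"az":0,"jaw":-1},
    {"x":-0.04,"y":0,"z":0,"ax":0,"ay":0,"az":0,"jaw":-1}
  ]
}}

```text
time: 6.45
tool_pos: [552.9, -82.1, 91.6]
tcp_rot: [3.141, -0.004, 3.091]
contact_force: [-9.2, 0.4, 6.0]
grip_width: 0.4
finger_force: 4.2
```

Run:
```python
from h import *
p,d=bot.capture('scene');cr=p[130:290,200:420,::-1]
cv2.imwrite('pics/s2.png',cv2.resize(cr,None,fx=3.6,fy=3.6,interpolation=cv2.INTER_CUBIC))
o=bot.get_obs();print(o['tool_pos'],o['contact_force'])
```

```text
[552.96326288 -82.10170319  91.59272603] [-7.73628054  0.22921482  4.78418039]
```

View pics/s2.png

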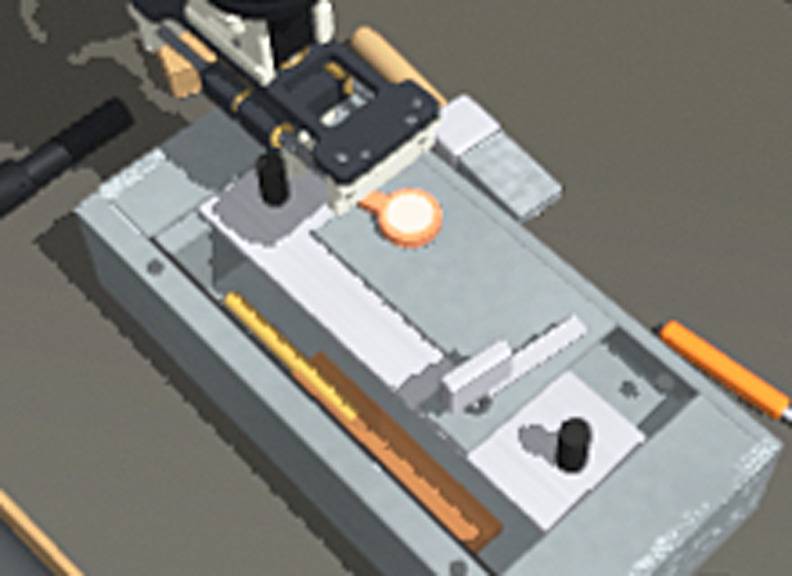

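The finger is on the right stud, the force is about 9 N and the arm is compliant at roughly 4 N/mm. I'll push a little further, then transfer to the left stud.

Emit:
{"fn": "send_rows", "kwargs": {
  "rows": [
    {"x":-0.01,"y":0,"z":0,"ax":0,"ay":0,"az":0,"jaw":-1},
    {"x":-0.02,"y":0,"z":0,"ax":0,"ay":0,"az":0,"jaw":-1},
    {"x":0.08,"y":0,"z":0,"ax":0,"ay":0,"az":0,"jaw":-1},
    {"x":0.08,"y":0,"z":-0.27,"ax":0,"ay":0,"az":0,"jaw":-1},
    {"x":0.08,"y":0.2,"z":-0.27,"ax":0,"ay":0,"az":0,"jaw":-1},
    {"x":0.08,"y":0.5,"z":-0.27,"ax":0,"ay":0,"az":0,"jaw":-1},
    {"x":0.08,"y":0.75,"z":-0.27,"ax":0,"ay":0,"az":0,"jaw":-1},
    {"x":0.08,"y":1,"z":-0.27,"ax":0,"ay":0,"az":0,"jaw":-1},
    {"x":0.08,"y":1,"z":-0.27,"ax":0,"ay":0,"az":0,"jaw":-1},
    {"x":0.08,"y":1,"z":-0.27,"ax":0,"ay":0,"az":0,"jaw":-1}
  ]
}}

```text
time: 7.75
tool_pos: [549.1, 118.1, 145.6]
tcp_rot: [-3.141, 0.0, 3.091]
contact_force: [0.1, -0.4, 0.1]
grip_width: 0.2
finger_force: 0.0
```

Emit:
{"fn": "send_rows", "kwargs": {
  "rows": [
    {"x":0,"y":0.24,"z":0,"ax":0,"ay":0,"az":0,"jaw":-1},
    {"x":0,"y":0.24,"z":0.2,"ax":0,"ay":0,"az":0,"jaw":-1},
    {"x":0,"y":0.24,"z":0.27,"ax":0,"ay":0,"az":0,"jaw":-1},
    {"x":-0.03,"y":0.24,"z":0.27,"ax":0,"ay":0,"az":0,"jaw":-1},
    {"x":-0.045,"y":0.24,"z":0.27,"ax":0,"ay":0,"az":0,"jaw":-1},
    {"x":-0.055,"y":0.24,"z":0.27,"ax":0,"ay":0,"az":0,"jaw":-1},
    {"x":-0.065,"y":0.24,"z":0.27,"ax":0,"ay":0,"az":0,"jaw":-1},
    {"x":-0.075,"y":0.24,"z":0.27,"ax":0,"ay":0,"az":0,"jaw":-1},
    {"x":-0.085,"y":0.24,"z":0.27,"ax":0,"ay":0,"az":0,"jaw":-1},
    {"x":-0.09,"y":0.24,"z":0.27,"ax":0,"ay":0,"az":0,"jaw":-1}
  ]
}}

```text
time: 9.0
tool_pos: [566.8, 165.5, 92.1]
tcp_rot: [-3.141, -0.006, 3.091]
contact_force: [-10.1, -0.4, 7.5]
grip_width: 0.3
finger_force: 5.1
```

```bash
cat >> h.py <<'E'
def st(O=(582,40.6),yaw=-0.051):
    o=bot.get_obs();d=o['tool_pos'][:2]-np.array(O);c,s=np.cos(yaw),np.sin(yaw)
    f=o['contact_force'];print('t',round(o['time'],2),'L',np.round([c*d[0]+s*d[1],-s*d[0]+c*d[1],o['tool_pos'][2]],1),'F',np.round(f,1))
E
python3 -c "
from h import *;st();p,d=bot.capture('top');cv2.imwrite('pics/t3.png',cv2.resize(p[155:250,230:395,::-1],None,fx=4.8,fy=4.8,interpolation=2))"
```

```text
t 9.0 L [-21.5 124.   92.1] F [-10.1  -0.4   7.5]
```

View pics/t3.png

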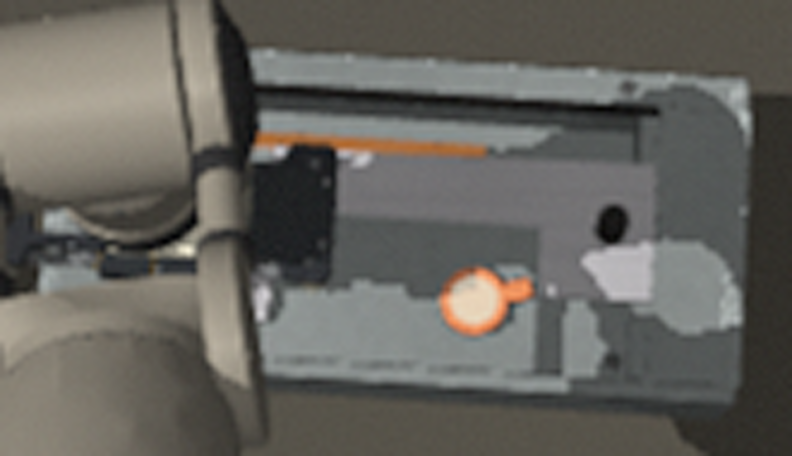

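The right stud advanced about 9 mm (crop row 237 to 222), and the two ends are nearly level. I'll carry on alternating.

Emit:
{"fn": "send_rows", "kwargs": {
  "rows": [
    {"x":-0.01,"y":0,"z":0,"ax":0,"ay":0,"az":0,"jaw":-1},
    {"x":-0.02,"y":0,"z":0,"ax":0,"ay":0,"az":0,"jaw":-1},
    {"x":-0.03,"y":0,"z":0,"ax":0,"ay":0,"az":0,"jaw":-1},
    {"x":-0.04,"y":0,"z":0,"ax":0,"ay":0,"az":0,"jaw":-1},
    {"x":0.045,"y":0,"z":0,"ax":0,"ay":0,"az":0,"jaw":-1},
    {"x":0.045,"y":0,"z":-0.27,"ax":0,"ay":0,"az":0,"jaw":-1},
    {"x":0.045,"y":-0.25,"z":-0.27,"ax":0,"ay":0,"az":0,"jaw":-1},
    {"x":0.045,"y":-0.5,"z":-0.27,"ax":0,"ay":0,"az":0,"jaw":-1},
    {"x":0.045,"y":-0.8,"z":-0.27,"ax":0,"ay":0,"az":0,"jaw":-1},
    {"x":0.045,"y":-1,"z":-0.27,"ax":0,"ay":0,"az":0,"jaw":-1}
  ]
}}

```text
time: 10.3
tool_pos: [550.2, -36.3, 146.0]
tcp_rot: [-3.141, 0.001, 3.09]
contact_force: [0.4, 0.0, 0.1]
grip_width: 0.5
finger_force: 0.0
```

Emit:
{"fn": "send_rows", "kwargs": {
  "rows": [
    {"x":0,"y":-0.24,"z":0,"ax":0,"ay":0,"az":0,"jaw":-1},
    {"x":0,"y":-0.24,"z":0.2,"ax":0,"ay":0,"az":0,"jaw":-1},
    {"x":0,"y":-0.24,"z":0.27,"ax":0,"ay":0,"az":0,"jaw":-1},
    {"x":-0.035,"y":-0.24,"z":0.27,"ax":0,"ay":0,"az":0,"jaw":-1},
    {"x":-0.05,"y":-0.24,"z":0.27,"ax":0,"ay":0,"az":0,"jaw":-1},
    {"x":-0.065,"y":-0.24,"z":0.27,"ax":0,"ay":0,"az":0,"jaw":-1},
    {"x":-0.08,"y":-0.24,"z":0.27,"ax":0,"ay":0,"az":0,"jaw":-1},
    {"x":-0.092,"y":-0.24,"z":0.27,"ax":0,"ay":0,"az":0,"jaw":-1},
    {"x":-0.104,"y":-0.24,"z":0.27,"ax":0,"ay":0,"az":0,"jaw":-1},
    {"x":-0.115,"y":-0.24,"z":0.27,"ax":0,"ay":0,"az":0,"jaw":-1}
  ]
}}

```text
time: 11.55
tool_pos: [569.7, -83.1, 92.6]
tcp_rot: [-3.141, -0.002, 3.092]
contact_force: [-6.9, -2.2, 3.3]
grip_width: 0.5
finger_force: 3.3
```

```bash
python3 -c "from h import *;st()"
```

```text
t 11.55 L [  -5.9 -124.2   92.6] F [-6.9 -2.2  3.3]
```

Emit:
{"fn": "send_rows", "kwargs": {
  "rows": [
    {"x":0.085,"y":0,"z":0,"ax":0,"ay":0,"az":0,"jaw":-1},
    {"x":0.085,"y":0,"z":-0.27,"ax":0,"ay":0,"az":0,"jaw":-1},
    {"x":0.085,"y":0.25,"z":-0.27,"ax":0,"ay":0,"az":0,"jaw":-1},
    {"x":0.085,"y":0.5,"z":-0.27,"ax":0,"ay":0,"az":0,"jaw":-1},
    {"x":0.085,"y":0.8,"z":-0.27,"ax":0,"ay":0,"az":0,"jaw":-1},
    {"x":0.085,"y":1,"z":-0.27,"ax":0,"ay":0,"az":0,"jaw":-1},
    {"x":0.085,"y":1,"z":-0.27,"ax":0,"ay":0,"az":0,"jaw":-1},
    {"x":0.085,"y":1,"z":-0.27,"ax":0,"ay":0,"az":0,"jaw":-1},
    {"x":0.085,"y":1,"z":-0.27,"ax":0,"ay":0,"az":0,"jaw":-1},
    {"x":0.085,"y":1,"z":-0.27,"ax":0,"ay":0,"az":0,"jaw":-1}
  ]
}}

```text
time: 12.8
tool_pos: [564.2, 116.5, 145.9]
tcp_rot: [3.142, 0.0, 3.089]
contact_force: [-1.1, 0.2, -0.1]
grip_width: 0.6
finger_force: 0.0
```

Emit:
{"fn": "send_rows", "kwargs": {
  "rows": [
    {"x":0,"y":0.24,"z":0,"ax":0,"ay":0,"az":0,"jaw":-1},
    {"x":0,"y":0.24,"z":0.2,"ax":0,"ay":0,"az":0,"jaw":-1},
    {"x":0,"y":0.24,"z":0.27,"ax":0,"ay":0,"az":0,"jaw":-1},
    {"x":-0.035,"y":0.24,"z":0.27,"ax":0,"ay":0,"az":0,"jaw":-1},
    {"x":-0.05,"y":0.24,"z":0.27,"ax":0,"ay":0,"az":0,"jaw":-1},
    {"x":-0.065,"y":0.24,"z":0.27,"ax":0,"ay":0,"az":0,"jaw":-1},
    {"x":-0.08,"y":0.24,"z":0.27,"ax":0,"ay":0,"az":0,"jaw":-1},
    {"x":-0.095,"y":0.24,"z":0.27,"ax":0,"ay":0,"az":0,"jaw":-1},
    {"x":-0.108,"y":0.24,"z":0.27,"ax":0,"ay":0,"az":0,"jaw":-1},
    {"x":-0.12,"y":0.24,"z":0.27,"ax":0,"ay":0,"az":0,"jaw":-1}
  ]
}}

```text
time: 14.05
tool_pos: [589.6, 164.2, 92.7]
tcp_rot: [3.141, -0.002, 3.09]
contact_force: [-6.3, 0.8, 2.7]
grip_width: 0.3
finger_force: 3.0
```

```bash
python3 -c "from h import *;st()"
```

```text
t 14.05 L [  1.3 123.8  92.7] F [-6.3  0.8  2.7]
```

Emit:
{"fn": "send_rows", "kwargs": {
  "rows": [
    {"x":0.083,"y":0,"z":0,"ax":0,"ay":0,"az":0,"jaw":-1},
    {"x":0.083,"y":0,"z":-0.27,"ax":0,"ay":0,"az":0,"jaw":-1},
    {"x":0.083,"y":-0.25,"z":-0.27,"ax":0,"ay":0,"az":0,"jaw":-1},
    {"x":0.083,"y":-0.5,"z":-0.27,"ax":0,"ay":0,"az":0,"jaw":-1},
    {"x":0.083,"y":-0.8,"z":-0.27,"ax":0,"ay":0,"az":0,"jaw":-1},
    {"x":0.083,"y":-1,"z":-0.27,"ax":0,"ay":0,"az":0,"jaw":-1},
    {"x":0.083,"y":-1,"z":-0.27,"ax":0,"ay":0,"az":0,"jaw":-1},
    {"x":0.083,"y":-1,"z":-0.27,"ax":0,"ay":0,"az":0,"jaw":-1},
    {"x":0.083,"y":-1,"z":-0.27,"ax":0,"ay":0,"az":0,"jaw":-1},
    {"x":0.083,"y":-1,"z":-0.27,"ax":0,"ay":0,"az":0,"jaw":-1}
  ]
}}

```text
time: 15.3
tool_pos: [563.8, -33.7, 145.8]
tcp_rot: [3.141, 0.0, 3.092]
contact_force: [-1.1, -0.2, 0.1]
grip_width: 0.0
finger_force: 0.0
```

Emit:
{"fn": "send_rows", "kwargs": {
  "rows": [
    {"x":0,"y":-0.24,"z":0,"ax":0,"ay":0,"az":0,"jaw":-1},
    {"x":0,"y":-0.24,"z":0.2,"ax":0,"ay":0,"az":0,"jaw":-1},
    {"x":0,"y":-0.24,"z":0.27,"ax":0,"ay":0,"az":0,"jaw":-1},
    {"x":-0.03,"y":-0.24,"z":0.27,"ax":0,"ay":0,"az":0,"jaw":-1},
    {"x":-0.045,"y":-0.24,"z":0.27,"ax":0,"ay":0,"az":0,"jaw":-1},
    {"x":-0.06,"y":-0.24,"z":0.27,"ax":0,"ay":0,"az":0,"jaw":-1},
    {"x":-0.075,"y":-0.24,"z":0.27,"ax":0,"ay":0,"az":0,"jaw":-1},
    {"x":-0.088,"y":-0.24,"z":0.27,"ax":0,"ay":0,"az":0,"jaw":-1},
    {"x":-0.1,"y":-0.24,"z":0.27,"ax":0,"ay":0,"az":0,"jaw":-1},
    {"x":-0.11,"y":-0.24,"z":0.27,"ax":0,"ay":0,"az":0,"jaw":-1}
  ]
}}

```text
time: 16.55
tool_pos: [581.7, -83.4, 92.7]
tcp_rot: [3.142, -0.003, 3.091]
contact_force: [-9.0, 0.1, 6.4]
grip_width: 0.8
finger_force: 4.4
```

```bash
python3 -c "from h import *;st()"
```

```text
t 16.55 L [   6.  -123.9   92.7] F [-9.   0.1  6.4]
```

Emit:
{"fn": "send_rows", "kwargs": {
  "rows": [
    {"x":0.075,"y":0,"z":0,"ax":0,"ay":0,"az":0,"jaw":-1},
    {"x":0.075,"y":0,"z":-0.27,"ax":0,"ay":0,"az":0,"jaw":-1},
    {"x":0.075,"y":0.25,"z":-0.27,"ax":0,"ay":0,"az":0,"jaw":-1},
    {"x":0.075,"y":0.5,"z":-0.27,"ax":0,"ay":0,"az":0,"jaw":-1},
    {"x":0.075,"y":0.8,"z":-0.27,"ax":0,"ay":0,"az":0,"jaw":-1},
    {"x":0.075,"y":1,"z":-0.27,"ax":0,"ay":0,"az":0,"jaw":-1},
    {"x":0.075,"y":1,"z":-0.27,"ax":0,"ay":0,"az":0,"jaw":-1},
    {"x":0.075,"y":1,"z":-0.27,"ax":0,"ay":0,"az":0,"jaw":-1},
    {"x":0.075,"y":1,"z":-0.27,"ax":0,"ay":0,"az":0,"jaw":-1},
    {"x":0.075,"y":1,"z":-0.27,"ax":0,"ay":0,"az":0,"jaw":-1}
  ]
}}

```text
time: 17.8
tool_pos: [578.6, 115.7, 145.9]
tcp_rot: [3.142, 0.0, 3.089]
contact_force: [-0.5, 0.2, -0.7]
grip_width: 0.3
finger_force: 0.0
```

Emit:
{"fn": "send_rows", "kwargs": {
  "rows": [
    {"x":0,"y":0.24,"z":0,"ax":0,"ay":0,"az":0,"jaw":-1},
    {"x":0,"y":0.24,"z":0.2,"ax":0,"ay":0,"az":0,"jaw":-1},
    {"x":0,"y":0.24,"z":0.27,"ax":0,"ay":0,"az":0,"jaw":-1},
    {"x":-0.03,"y":0.24,"z":0.27,"ax":0,"ay":0,"az":0,"jaw":-1},
    {"x":-0.045,"y":0.24,"z":0.27,"ax":0,"ay":0,"az":0,"jaw":-1},
    {"x":-0.06,"y":0.24,"z":0.27,"ax":0,"ay":0,"az":0,"jaw":-1},
    {"x":-0.07,"y":0.24,"z":0.27,"ax":0,"ay":0,"az":0,"jaw":-1},
    {"x":-0.08,"y":0.24,"z":0.27,"ax":0,"ay":0,"az":0,"jaw":-1},
    {"x":-0.09,"y":0.24,"z":0.27,"ax":0,"ay":0,"az":0,"jaw":-1},
    {"x":-0.0975,"y":0.24,"z":0.27,"ax":0,"ay":0,"az":0,"jaw":-1}
  ]
}}

```text
time: 19.05
tool_pos: [599.0, 163.8, 93.0]
tcp_rot: [3.141, -0.003, 3.09]
contact_force: [-7.8, 0.7, 6.3]
grip_width: 0.4
finger_force: 4.2
```

```bash
python3 -c "from h import *;st()"
```

```text
t 19.05 L [ 10.7 123.9  93. ] F [-7.8  0.7  6.3]
```

Emit:
{"fn": "send_rows", "kwargs": {
  "rows": [
    {"x":0.065,"y":0,"z":0,"ax":0,"ay":0,"az":0,"jaw":-1},
    {"x":0.065,"y":0,"z":-0.27,"ax":0,"ay":0,"az":0,"jaw":-1},
    {"x":0.065,"y":-0.25,"z":-0.27,"ax":0,"ay":0,"az":0,"jaw":-1},
    {"x":0.065,"y":-0.5,"z":-0.27,"ax":0,"ay":0,"az":0,"jaw":-1},
    {"x":0.065,"y":-0.8,"z":-0.27,"ax":0,"ay":0,"az":0,"jaw":-1},
    {"x":0.065,"y":-1,"z":-0.27,"ax":0,"ay":0,"az":0,"jaw":-1},
    {"x":0.065,"y":-1,"z":-0.27,"ax":0,"ay":0,"az":0,"jaw":-1},
    {"x":0.065,"y":-1,"z":-0.27,"ax":0,"ay":0,"az":0,"jaw":-1},
    {"x":0.065,"y":-1,"z":-0.27,"ax":0,"ay":0,"az":0,"jaw":-1},
    {"x":0.065,"y":-1,"z":-0.27,"ax":0,"ay":0,"az":0,"jaw":-1}
  ]
}}

```text
time: 20.3
tool_pos: [577.3, -34.3, 145.8]
tcp_rot: [3.141, 0.0, 3.092]
contact_force: [-0.7, 0.7, -0.8]
grip_width: 0.4
finger_force: 0.0
```

Emit:
{"fn": "send_rows", "kwargs": {
  "rows": [
    {"x":0,"y":-0.24,"z":0,"ax":0,"ay":0,"az":0,"jaw":-1},
    {"x":0,"y":-0.24,"z":0.2,"ax":0,"ay":0,"az":0,"jaw":-1},
    {"x":0,"y":-0.24,"z":0.27,"ax":0,"ay":0,"az":0,"jaw":-1},
    {"x":-0.02,"y":-0.24,"z":0.27,"ax":0,"ay":0,"az":0,"jaw":-1},
    {"x":-0.035,"y":-0.24,"z":0.27,"ax":0,"ay":0,"az":0,"jaw":-1},
    {"x":-0.045,"y":-0.24,"z":0.27,"ax":0,"ay":0,"az":0,"jaw":-1},
    {"x":-0.055,"y":-0.24,"z":0.27,"ax":0,"ay":0,"az":0,"jaw":-1},
    {"x":-0.065,"y":-0.24,"z":0.27,"ax":0,"ay":0,"az":0,"jaw":-1},
    {"x":-0.074,"y":-0.24,"z":0.27,"ax":0,"ay":0,"az":0,"jaw":-1},
    {"x":-0.08,"y":-0.24,"z":0.27,"ax":0,"ay":0,"az":0,"jaw":-1}
  ]
}}

```text
time: 21.55
tool_pos: [587.9, -83.7, 92.6]
tcp_rot: [3.141, -0.006, 3.091]
contact_force: [-15.6, -0.5, 11.2]
grip_width: 0.3
finger_force: 7.7
```

```bash
python3 -c "from h import *;st()"
```

```text
t 21.55 L [  12.2 -123.8   92.6] F [-15.6  -0.5  11.2]
```

Emit:
{"fn": "send_rows", "kwargs": {
  "rows": [
    {"x":0.06,"y":0,"z":0,"ax":0,"ay":0,"az":0,"jaw":-1},
    {"x":0.06,"y":0,"z":-0.27,"ax":0,"ay":0,"az":0,"jaw":-1},
    {"x":0.06,"y":0.25,"z":-0.27,"ax":0,"ay":0,"az":0,"jaw":-1},
    {"x":0.06,"y":0.5,"z":-0.27,"ax":0,"ay":0,"az":0,"jaw":-1},
    {"x":0.06,"y":0.8,"z":-0.27,"ax":0,"ay":0,"az":0,"jaw":-1},
    {"x":0.06,"y":1,"z":-0.27,"ax":0,"ay":0,"az":0,"jaw":-1},
    {"x":0.06,"y":1,"z":-0.27,"ax":0,"ay":0,"az":0,"jaw":-1},
    {"x":0.06,"y":1,"z":-0.27,"ax":0,"ay":0,"az":0,"jaw":-1},
    {"x":0.06,"y":1,"z":-0.27,"ax":0,"ay":0,"az":0,"jaw":-1},
    {"x":0.06,"y":1,"z":-0.27,"ax":0,"ay":0,"az":0,"jaw":-1}
  ]
}}

```text
time: 22.8
tool_pos: [589.1, 115.1, 145.8]
tcp_rot: [3.142, 0.0, 3.089]
contact_force: [0.1, -0.2, -1.3]
grip_width: 0.4
finger_force: 0.0
```

Emit:
{"fn": "send_rows", "kwargs": {
  "rows": [
    {"x":0,"y":0.24,"z":0,"ax":0,"ay":0,"az":0,"jaw":-1},
    {"x":0,"y":0.24,"z":0.2,"ax":0,"ay":0,"az":0,"jaw":-1},
    {"x":0,"y":0.24,"z":0.27,"ax":0,"ay":0,"az":0,"jaw":-1},
    {"x":-0.015,"y":0.24,"z":0.27,"ax":0,"ay":0,"az":0,"jaw":-1},
    {"x":-0.03,"y":0.24,"z":0.27,"ax":0,"ay":0,"az":0,"jaw":-1},
    {"x":-0.04,"y":0.24,"z":0.27,"ax":0,"ay":0,"az":0,"jaw":-1},
    {"x":-0.046,"y":0.24,"z":0.27,"ax":0,"ay":0,"az":0,"jaw":-1},
    {"x":-0.052,"y":0.24,"z":0.27,"ax":0,"ay":0,"az":0,"jaw":-1},
    {"x":-0.056,"y":0.24,"z":0.27,"ax":0,"ay":0,"az":0,"jaw":-1},
    {"x":-0.06,"y":0.24,"z":0.27,"ax":0,"ay":0,"az":0,"jaw":-1}
  ]
}}

```text
time: 24.05
tool_pos: [601.4, 163.6, 92.5]
tcp_rot: [-3.141, -0.004, 3.091]
contact_force: [-9.2, 0.0, 8.3]
grip_width: 0.8
finger_force: 4.9
```

```bash
python3 -c "from h import *;st()"
```

```text
t 24.05 L [ 13.1 123.8  92.5] F [-9.2  0.   8.3]
```

Emit:
{"fn": "send_rows", "kwargs": {
  "rows": [
    {"x":-0.003,"y":0,"z":0,"ax":0,"ay":0,"az":0,"jaw":-1},
    {"x":-0.006,"y":0,"z":0,"ax":0,"ay":0,"az":0,"jaw":-1},
    {"x":-0.009,"y":0,"z":0,"ax":0,"ay":0,"az":0,"jaw":-1},
    {"x":-0.01,"y":0,"z":0,"ax":0,"ay":0,"az":0,"jaw":-1},
    {"x":-0.01,"y":0,"z":0,"ax":0,"ay":0,"az":0,"jaw":-1},
    {"x":-0.01,"y":0,"z":0,"ax":0,"ay":0,"az":0,"jaw":-1},
    {"x":-0.01,"y":0,"z":0,"ax":0,"ay":0,"az":0,"jaw":-1},
    {"x":-0.01,"y":0,"z":0,"ax":0,"ay":0,"az":0,"jaw":-1},
    {"x":-0.01,"y":0,"z":0,"ax":0,"ay":0,"az":0,"jaw":-1},
    {"x":-0.01,"y":0,"z":0,"ax":0,"ay":0,"az":0,"jaw":-1}
  ]
}}

```text
time: 25.3
tool_pos: [602.1, 163.6, 92.5]
tcp_rot: [-3.141, -0.007, 3.091]
contact_force: [-14.1, -0.9, 11.3]
grip_width: 0.3
finger_force: 7.1
```

```bash
python3 -c "from h import *;st()"
```

```text
t 25.3 L [ 13.8 123.9  92.5] F [-14.1  -0.9  11.3]
```

Emit:
{"fn": "send_rows", "kwargs": {
  "rows": [
    {"x":0.06,"y":0,"z":0,"ax":0,"ay":0,"az":0,"jaw":-1},
    {"x":0.06,"y":0,"z":-0.27,"ax":0,"ay":0,"az":0,"jaw":-1},
    {"x":0.06,"y":-0.25,"z":-0.27,"ax":0,"ay":0,"az":0,"jaw":-1},
    {"x":0.06,"y":-0.5,"z":-0.27,"ax":0,"ay":0,"az":0,"jaw":-1},
    {"x":0.06,"y":-0.8,"z":-0.27,"ax":0,"ay":0,"az":0,"jaw":-1},
    {"x":0.06,"y":-1,"z":-0.27,"ax":0,"ay":0,"az":0,"jaw":-1},
    {"x":0.06,"y":-1,"z":-0.27,"ax":0,"ay":0,"az":0,"jaw":-1},
    {"x":0.06,"y":-1,"z":-0.27,"ax":0,"ay":0,"az":0,"jaw":-1},
    {"x":0.06,"y":-1,"z":-0.27,"ax":0,"ay":0,"az":0,"jaw":-1},
    {"x":0.06,"y":-1,"z":-0.27,"ax":0,"ay":0,"az":0,"jaw":-1}
  ]
}}

```text
time: 26.55
tool_pos: [583.2, -34.6, 145.7]
tcp_rot: [3.141, 0.0, 3.092]
contact_force: [1.1, 0.2, 0.3]
grip_width: 0.2
finger_force: 0.0
```

Emit:
{"fn": "send_rows", "kwargs": {
  "rows": [
    {"x":0,"y":-0.24,"z":0,"ax":0,"ay":0,"az":0,"jaw":-1},
    {"x":0,"y":-0.24,"z":0.2,"ax":0,"ay":0,"az":0,"jaw":-1},
    {"x":0,"y":-0.24,"z":0.27,"ax":0,"ay":0,"az":0,"jaw":-1},
    {"x":-0.02,"y":-0.24,"z":0.27,"ax":0,"ay":0,"az":0,"jaw":-1},
    {"x":-0.03,"y":-0.24,"z":0.27,"ax":0,"ay":0,"az":0,"jaw":-1},
    {"x":-0.037,"y":-0.24,"z":0.27,"ax":0,"ay":0,"az":0,"jaw":-1},
    {"x":-0.043,"y":-0.24,"z":0.27,"ax":0,"ay":0,"az":0,"jaw":-1},
    {"x":-0.048,"y":-0.24,"z":0.27,"ax":0,"ay":0,"az":0,"jaw":-1},
    {"x":-0.052,"y":-0.24,"z":0.27,"ax":0,"ay":0,"az":0,"jaw":-1},
    {"x":-0.055,"y":-0.24,"z":0.27,"ax":0,"ay":0,"az":0,"jaw":-1}
  ]
}}

```text
time: 27.8
tool_pos: [588.2, -83.5, 92.6]
tcp_rot: [3.141, -0.008, 3.091]
contact_force: [-17.7, 1.5, 11.9]
grip_width: 0.3
finger_force: 8.5
```

```bash
python3 -c "from h import *;st()"
```

```text
t 27.8 L [  12.5 -123.6   92.6] F [-17.7   1.5  11.9]
```

Right end is up against the buffer at 12.5 mm with 17.7 N. I'll hold it near 15 N for over half a second, then go left for the final press.

Emit:
{"fn": "send_rows", "kwargs": {
  "rows": [
    {"x":0.002,"y":0,"z":0,"ax":0,"ay":0,"az":0,"jaw":-1},
    {"x":0.002,"y":0,"z":0,"ax":0,"ay":0,"az":0,"jaw":-1},
    {"x":0.002,"y":0,"z":0,"ax":0,"ay":0,"az":0,"jaw":-1},
    {"x":0.002,"y":0,"z":0,"ax":0,"ay":0,"az":0,"jaw":-1},
    {"x":0.002,"y":0,"z":0,"ax":0,"ay":0,"az":0,"jaw":-1},
    {"x":0.002,"y":0,"z":0,"ax":0,"ay":0,"az":0,"jaw":-1},
    {"x":0.002,"y":0,"z":0,"ax":0,"ay":0,"az":0,"jaw":-1},
    {"x":0.002,"y":0,"z":0,"ax":0,"ay":0,"az":0,"jaw":-1},
    {"x":0.002,"y":0,"z":0,"ax":0,"ay":0,"az":0,"jaw":-1},
    {"x":0.002,"y":0,"z":0,"ax":0,"ay":0,"az":0,"jaw":-1}
  ]
}}

```text
time: 29.05
tool_pos: [588.1, -83.5, 92.5]
tcp_rot: [3.141, -0.007, 3.091]
contact_force: [-14.9, 2.1, 10.4]
grip_width: 0.4
finger_force: 7.2
```

Emit:
{"fn": "send_rows", "kwargs": {
  "rows": [
    {"x":0.06,"y":0,"z":0,"ax":0,"ay":0,"az":0,"jaw":-1},
    {"x":0.06,"y":0,"z":-0.27,"ax":0,"ay":0,"az":0,"jaw":-1},
    {"x":0.06,"y":0.25,"z":-0.27,"ax":0,"ay":0,"az":0,"jaw":-1},
    {"x":0.06,"y":0.5,"z":-0.27,"ax":0,"ay":0,"az":0,"jaw":-1},
    {"x":0.06,"y":0.8,"z":-0.27,"ax":0,"ay":0,"az":0,"jaw":-1},
    {"x":0.06,"y":1,"z":-0.27,"ax":0,"ay":0,"az":0,"jaw":-1},
    {"x":0.06,"y":1,"z":-0.27,"ax":0,"ay":0,"az":0,"jaw":-1},
    {"x":0.06,"y":1,"z":-0.27,"ax":0,"ay":0,"az":0,"jaw":-1},
    {"x":0.06,"y":1,"z":-0.27,"ax":0,"ay":0,"az":0,"jaw":-1},
    {"x":0.06,"y":1,"z":-0.27,"ax":0,"ay":0,"az":0,"jaw":-1}
  ]
}}

```text
time: 30.3
tool_pos: [589.6, 115.1, 145.8]
tcp_rot: [3.142, 0.0, 3.089]
contact_force: [-0.2, -0.6, -0.2]
grip_width: 0.6
finger_force: 0.0
```

Emit:
{"fn": "send_rows", "kwargs": {
  "rows": [
    {"x":0,"y":0.24,"z":0,"ax":0,"ay":0,"az":0,"jaw":-1},
    {"x":0,"y":0.24,"z":0.2,"ax":0,"ay":0,"az":0,"jaw":-1},
    {"x":0,"y":0.24,"z":0.27,"ax":0,"ay":0,"az":0,"jaw":-1},
    {"x":-0.02,"y":0.24,"z":0.27,"ax":0,"ay":0,"az":0,"jaw":-1},
    {"x":-0.035,"y":0.24,"z":0.27,"ax":0,"ay":0,"az":0,"jaw":-1},
    {"x":-0.045,"y":0.24,"z":0.27,"ax":0,"ay":0,"az":0,"jaw":-1},
    {"x":-0.052,"y":0.24,"z":0.27,"ax":0,"ay":0,"az":0,"jaw":-1},
    {"x":-0.058,"y":0.24,"z":0.27,"ax":0,"ay":0,"az":0,"jaw":-1},
    {"x":-0.062,"y":0.24,"z":0.27,"ax":0,"ay":0,"az":0,"jaw":-1},
    {"x":-0.064,"y":0.24,"z":0.27,"ax":0,"ay":0,"az":0,"jaw":-1}
  ]
}}

```text
time: 31.55
tool_pos: [602.1, 163.5, 92.3]
tcp_rot: [-3.141, -0.006, 3.091]
contact_force: [-12.2, -1.1, 9.3]
grip_width: 0.4
finger_force: 6.2
```

```bash
python3 -c "from h import *;st()"
```

```text
t 31.55 L [ 13.8 123.8  92.3] F [-12.2  -1.1   9.3]
```

Emit:
{"fn": "send_rows", "kwargs": {
  "rows": [
    {"x":-0.003,"y":0,"z":0,"ax":0,"ay":0,"az":0,"jaw":-1},
    {"x":-0.005,"y":0,"z":0,"ax":0,"ay":0,"az":0,"jaw":-1},
    {"x":-0.005,"y":0,"z":0,"ax":0,"ay":0,"az":0,"jaw":-1},
    {"x":-0.005,"y":0,"z":0,"ax":0,"ay":0,"az":0,"jaw":-1},
    {"x":-0.005,"y":0,"z":0,"ax":0,"ay":0,"az":0,"jaw":-1},
    {"x":-0.005,"y":0,"z":0,"ax":0,"ay":0,"az":0,"jaw":-1},
    {"x":-0.005,"y":0,"z":0,"ax":0,"ay":0,"az":0,"jaw":-1},
    {"x":-0.005,"y":0,"z":0,"ax":0,"ay":0,"az":0,"jaw":-1},
    {"x":-0.005,"y":0,"z":0,"ax":0,"ay":0,"az":0,"jaw":-1},
    {"x":-0.005,"y":0,"z":0,"ax":0,"ay":0,"az":0,"jaw":-1}
  ]
}}

```text
time: 32.8
tool_pos: [602.1, 163.5, 92.3]
tcp_rot: [-3.141, -0.008, 3.091]
contact_force: [-14.6, -0.9, 11.3]
grip_width: 0.5
finger_force: 7.5
```

```bash
python3 -c "from h import *;st()"
```

```text
t 32.8 L [ 13.8 123.7  92.3] F [-14.6  -0.9  11.3]
```

Emit:
{"fn": "send_rows", "kwargs": {
  "rows": [
    {"x":0.075,"y":0,"z":0,"ax":0,"ay":0,"az":0,"jaw":-1},
    {"x":0.075,"y":0,"z":-0.3,"ax":0,"ay":0,"az":0,"jaw":-1},
    {"x":0,"y":-0.1,"z":-0.54,"ax":0,"ay":0,"az":0,"jaw":0},
    {"x":-0.235,"y":-0.295,"z":-0.54,"ax":0,"ay":0,"az":0,"jaw":0},
    {"x":-0.235,"y":-0.295,"z":-0.54,"ax":0,"ay":0,"az":0,"jaw":0},
    {"x":-0.235,"y":-0.295,"z":-0.54,"ax":0,"ay":0,"az":0,"jaw":0},
    {"x":-0.235,"y":-0.295,"z":-0.54,"ax":0,"ay":0,"az":0,"jaw":0},
    {"x":-0.235,"y":-0.295,"z":-0.54,"ax":0,"ay":0,"az":0,"jaw":0},
    {"x":-0.235,"y":-0.295,"z":-0.54,"ax":0,"ay":0,"az":0,"jaw":0},
    {"x":-0.235,"y":-0.295,"z":-0.54,"ax":0,"ay":0,"az":0,"jaw":0}
  ]
}}

```text
time: 34.05
tool_pos: [649.5, 102.4, 199.8]
tcp_rot: [3.142, 0.0, 3.091]
contact_force: [0.7, -0.6, -0.7]
grip_width: 46.1
finger_force: 0.0
```

Run:
```python
from h import *
st();o=bot.get_obs();p,d=bot.capture('wrist')
np.savez('pics/w4.npz',pos=o['tool_pos'],rot=o['tcp_rot'])
c=cam('wrist',o);print(proj(c,(594,105,125)),o['tool_pos'],o['grip_width'])
cv2.imwrite('pics/w4.png',p[:,:,::-1])
```

```text
t 34.05 L [ 64.3  65.1 199.8] F [ 0.7 -0.6 -0.7]
[319.32276102 134.99092099] [649.54303434 102.35954916 199.83269713] 46.06270231930784
```

View pics/w4.png

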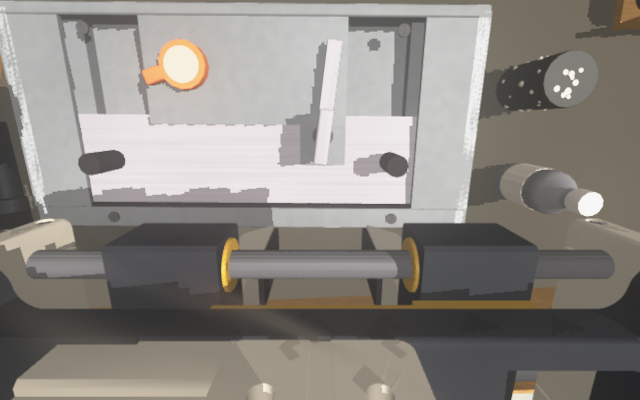

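The door's far edge lies parallel along the buffer at row 204, so it is home and square. The wing top runs from (327,106) to (321,164) and the arm tip is at (334,42).

Run:
```python
from h import *
z=np.load('pics/w4.npz');o=dict(tool_pos=z['pos'],tcp_rot=z['rot']);c=cam('wrist',o);np.set_printoptions(precision=1,suppress=True)
for n,u,v,h in[('wa',327,106,125),('wb',321,164,125),('tip',334,42,95),('NL',490,12,84),('NR',2,12,84),('FL',466,222,84),('FR',44,222,84),('dl',408,204,78),('dr',92,204,78)]:print(n,ray(c,u,v,h))
```

```text
wa [573.6 111.7 125. ]
wb [615.8 105.1 125. ]
tip [524.3 120.2  95. ]
NL [506.4 246.5  84. ]
NR [ 486.2 -143.9   84. ]
FL [683.2 239.   84. ]
FR [ 662.6 -158.9   84. ]
dl [664.5 185.7  78. ]
dr [ 648.9 -114.2   78. ]
```

Emit:
{"fn": "send_rows", "kwargs": {
  "rows": [
    {"x":0.276,"y":0.009,"z":0,"ax":0,"ay":0,"az":0.105,"jaw":0},
    {"x":0.276,"y":0.009,"z":0.1,"ax":0,"ay":0,"az":0.105,"jaw":0},
    {"x":0.276,"y":0.009,"z":0.25,"ax":0,"ay":0,"az":0.105,"jaw":0},
    {"x":0.276,"y":0.009,"z":0.4,"ax":0,"ay":0,"az":0.105,"jaw":0},
    {"x":0.276,"y":0.009,"z":0.5,"ax":0,"ay":0,"az":0.105,"jaw":0},
    {"x":0.276,"y":0.009,"z":0.5,"ax":0,"ay":0,"az":0.105,"jaw":-0.4},
    {"x":0.276,"y":0.009,"z":0.5,"ax":0,"ay":0,"az":0.105,"jaw":-1},
    {"x":0.276,"y":0.009,"z":0.5,"ax":0,"ay":0,"az":0.105,"jaw":-1},
    {"x":0.276,"y":0.009,"z":0.5,"ax":0,"ay":0,"az":0.105,"jaw":-1},
    {"x":0.276,"y":0.009,"z":0.5,"ax":0,"ay":0,"az":0.105,"jaw":-1}
  ]
}}

```text
time: 35.35
tool_pos: [595.2, 107.3, 100.7]
tcp_rot: [3.14, 0.002, 2.981]
contact_force: [-0.4, 3.6, 2.6]
grip_width: 10.5
finger_force: 30.0
```

```bash
python3 -c "
from h import *;st();o=bot.get_obs();print(o['tool_pos'],o['tcp_rot'],o['moment'],o['joint_positions'],o['finger_force'])"
```

```text
t 35.35 L [  9.8  67.3 100.7] F [-0.4  3.6  2.6]
[595.18458478 107.30844421 100.65711804] [3.14033291e+00 1.80629194e-03 2.98067675e+00] [ 0.4654846  -0.00793936 -0.00551351] [ 5.12616169e-02  6.03202920e-01  1.46191837e+00  9.67912003e-04
  1.07444048e+00 -1.35908002e+00] 29.95849996805191
```

Emit:
{"fn": "send_rows", "kwargs": {
  "rows": [
    {"x":0,"y":0.004,"z":0,"ax":0,"ay":0,"az":0.1,"jaw":-1},
    {"x":0,"y":0.004,"z":0,"ax":0,"ay":0,"az":0.2,"jaw":-1},
    {"x":0,"y":0.004,"z":0,"ax":0,"ay":0,"az":0.3,"jaw":-1},
    {"x":0,"y":0.004,"z":0,"ax":0,"ay":0,"az":0.4,"jaw":-1},
    {"x":0,"y":0.004,"z":0,"ax":0,"ay":0,"az":0.5,"jaw":-1},
    {"x":0,"y":0.004,"z":0,"ax":0,"ay":0,"az":0.6,"jaw":-1},
    {"x":0,"y":0.004,"z":0,"ax":0,"ay":0,"az":0.7,"jaw":-1},
    {"x":0,"y":0.004,"z":0,"ax":0,"ay":0,"az":0.8,"jaw":-1},
    {"x":0,"y":0.004,"z":0,"ax":0,"ay":0,"az":0.9,"jaw":-1},
    {"x":0,"y":0.004,"z":0,"ax":0,"ay":0,"az":1,"jaw":-1}
  ]
}}

```text
time: 36.6
tool_pos: [595.3, 107.5, 100.6]
tcp_rot: [3.14, 0.001, 1.93]
contact_force: [0.2, 1.6, 3.9]
grip_width: 10.7
finger_force: 30.0
```

```bash
python3 -c "
from h import *;st();o=bot.get_obs();print(o['tool_pos'],o['tcp_rot'],o['moment'],o['finger_force'],o['grip_width'])"
```

```text
t 36.6 L [  9.9  67.5 100.6] F [0.2 1.6 3.9]
[595.32197323 107.51542956 100.62714624] [3.13987244e+00 7.34292606e-04 1.93039678e+00] [0.04899573 0.05049478 0.13660514] 30.000731348991394 10.66637865182974
```

Emit:
{"fn": "send_rows", "kwargs": {
  "rows": [
    {"x":0,"y":0,"z":0,"ax":0,"ay":0,"az":0.07,"jaw":-1},
    {"x":0,"y":0,"z":0,"ax":0,"ay":0,"az":0.14,"jaw":-1},
    {"x":0,"y":0,"z":0,"ax":0,"ay":0,"az":0.21,"jaw":-1},
    {"x":0,"y":0,"z":0,"ax":0,"ay":0,"az":0.28,"jaw":-1},
    {"x":0,"y":0,"z":0,"ax":0,"ay":0,"az":0.34,"jaw":-1},
    {"x":0,"y":0,"z":0,"ax":0,"ay":0,"az":0.38,"jaw":-1},
    {"x":0,"y":0,"z":0,"ax":0,"ay":0,"az":0.41,"jaw":-1},
    {"x":0,"y":0,"z":0,"ax":0,"ay":0,"az":0.43,"jaw":-1},
    {"x":0,"y":0,"z":0,"ax":0,"ay":0,"az":0.43,"jaw":-1},
    {"x":0,"y":0,"z":0,"ax":0,"ay":0,"az":0.43,"jaw":-1}
  ]
}}

```text
time: 37.85
tool_pos: [595.4, 107.5, 100.6]
tcp_rot: [3.139, 0.0, 1.484]
contact_force: [1.5, 0.8, 5.4]
grip_width: 10.9
finger_force: 30.7
```

```bash
python3 -c "
from h import *;st();o=bot.get_obs();print(o['tool_pos'],o['tcp_rot'],o['moment'],o['finger_force'],o['grip_width'])"
```

```text
t 37.85 L [ 10.   67.5 100.6] F [1.5 0.8 5.4]
[595.43996925 107.54605813 100.61197805] [3.13940967e+00 6.69735530e-05 1.48431142e+00] [0.06050551 0.0095399  0.6499802 ] 30.65524935722351 10.925549874110176
```

The moment rose to 0.65 N·m against about 0.12 of friction, so the cam is at its end stop. I'll release it, rise, back off and check.

Emit:
{"fn": "send_rows", "kwargs": {
  "rows": [
    {"x":0,"y":0,"z":0,"ax":0,"ay":0,"az":-0.03,"jaw":-1},
    {"x":0,"y":0,"z":0,"ax":0,"ay":0,"az":-0.03,"jaw":-0.2},
    {"x":0,"y":0,"z":0,"ax":0,"ay":0,"az":-0.03,"jaw":-0.2},
    {"x":0,"y":0,"z":0,"ax":0,"ay":0,"az":-0.03,"jaw":-0.2},
    {"x":0,"y":0,"z":-0.2,"ax":0,"ay":0,"az":-0.03,"jaw":-0.2},
    {"x":0,"y":0,"z":-0.5,"ax":0,"ay":0,"az":-0.03,"jaw":-0.2},
    {"x":0,"y":0,"z":-0.8,"ax":0,"ay":0,"az":-0.03,"jaw":-0.2},
    {"x":0,"y":0,"z":-1,"ax":0,"ay":0,"az":-0.03,"jaw":-0.2},
    {"x":0,"y":0,"z":-1,"ax":0,"ay":0,"az":-0.03,"jaw":-0.2},
    {"x":0,"y":0,"z":-1,"ax":0,"ay":0,"az":-0.03,"jaw":-0.2}
  ]
}}

```text
time: 39.1
tool_pos: [594.2, 107.4, 298.5]
tcp_rot: [-3.14, 0.0, 1.514]
contact_force: [0.5, 0.2, -0.1]
grip_width: 36.6
finger_force: 0.0
```

Run:
```python
from h import *
st();o=bot.get_obs();p,d=bot.capture('scene');q=p[130:290,200:420,::-1]
print(o['tool_pos'],o['tcp_rot'],o['grip_width'])
cv2.imwrite('pics/s5.png',cv2.resize(q,None,fx=3.6,fy=3.6,interpolation=2))
```

```text
t 39.1 L [  8.8  67.3 298.5] F [ 0.5  0.2 -0.1]
[594.21699307 107.38000921 298.46893689] [-3.13957190e+00  2.18534231e-04  1.51426875e+00] 36.59185668698598
```

View pics/s5.png

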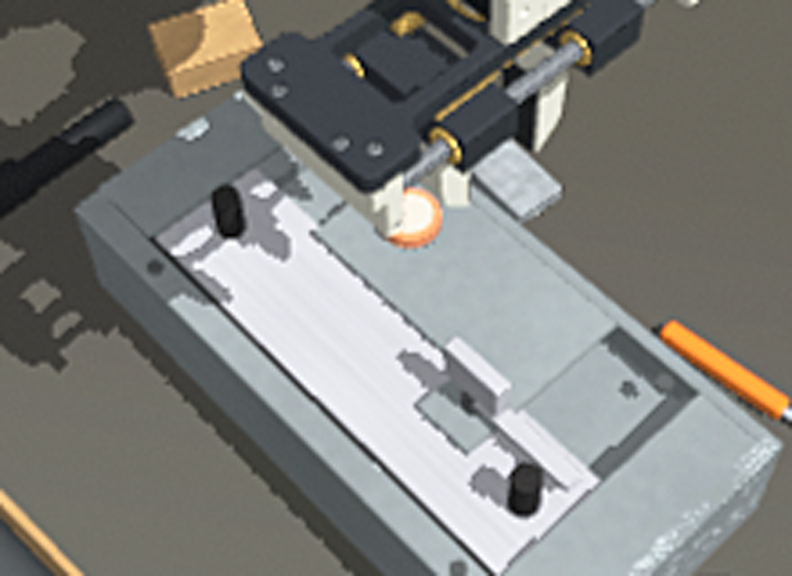

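The arm lies across behind the left stud (523,490). I'll check the cam's angle numerically from the wing edges.

Run:
```python
from h import *
c=cam('scene');R=lambda u,v,z:ray(c,200+u/3.6,130+v/3.6,z)
for n,a,b,z in[('wing',(459,338),(510,384),125),('arm near edge',(532,409),(600,478),95),('arm far edge',(497,417),(568,490),95),('hood far edge',(315,232),(445,352),84),('wall',(78,212),(370,548),84),('door far edge',(160,243),(495,570),78)]:
    d=R(*b,z)-R(*a,z);print(n,R(*a,z).round(),R(*b,z).round(),round(float(np.arctan2(d[0],d[1])),3))
```

```text
wing [592.  91. 125.] [594. 130. 125.] 0.058
arm near edge [584. 139.  95.] [591. 192.  95.] 0.118
arm far edge [601. 128.  95.] [608. 184.  95.] 0.115
hood far edge [579. -39.  84.] [586.  75.  84.] 0.064
wall [ 667. -155.   84.] [699. 127.  84.] 0.114
door far edge [ 646. -105.   78.] [662. 182.  78.] 0.055
```

The wing reads 0.058 rad against about 0.055 for the locker, so the cam is turned. My slight back-turn before release may have dragged it a hair, so I'll re-seat it once and open the jaws without turning back.

Emit:
{"fn": "send_rows", "kwargs": {
  "rows": [
    {"x":0,"y":0,"z":0.3,"ax":0,"ay":0,"az":0,"jaw":-0.2},
    {"x":0,"y":0,"z":0.6,"ax":0,"ay":0,"az":0,"jaw":-0.2},
    {"x":0,"y":0,"z":0.85,"ax":0,"ay":0,"az":0,"jaw":-0.2},
    {"x":0,"y":0,"z":0.99,"ax":0,"ay":0,"az":0,"jaw":-0.2},
    {"x":0,"y":0,"z":0.99,"ax":0,"ay":0,"az":0,"jaw":-0.2},
    {"x":0,"y":0,"z":0.99,"ax":0,"ay":0,"az":0,"jaw":-1},
    {"x":0,"y":0,"z":0.99,"ax":0,"ay":0,"az":0,"jaw":-1},
    {"x":0,"y":0,"z":0.99,"ax":0,"ay":0,"az":0,"jaw":-1},
    {"x":0,"y":0,"z":0.99,"ax":0,"ay":0,"az":0.015,"jaw":-1},
    {"x":0,"y":0,"z":0.99,"ax":0,"ay":0,"az":0.03,"jaw":-1}
  ]
}}

```text
time: 40.4
tool_pos: [595.5, 107.5, 102.9]
tcp_rot: [3.139, -0.0, 1.483]
contact_force: [0.9, 0.6, 6.1]
grip_width: 10.6
finger_force: 30.5
```

```bash
python3 -c "
from h import *;st();o=bot.get_obs();print(o['tcp_rot'],o['moment'],o['grip_width'])"
```

```text
t 40.4 L [ 10.   67.5 102.9] F [0.9 0.6 6.1]
[ 3.13920750e+00 -1.82259805e-04  1.48283582e+00] [-0.09065946  0.10660564  0.5557516 ] 10.630030034290588
```

Emit:
{"fn": "send_rows", "kwargs": {
  "rows": [
    {"x":0,"y":0,"z":0,"ax":0,"ay":0,"az":0,"jaw":-1},
    {"x":0,"y":0,"z":0,"ax":0,"ay":0,"az":0,"jaw":-0.2},
    {"x":0,"y":0,"z":0,"ax":0,"ay":0,"az":0,"jaw":-0.2},
    {"x":0,"y":0,"z":0,"ax":0,"ay":0,"az":0,"jaw":-0.2},
    {"x":0,"y":0,"z":-0.2,"ax":0,"ay":0,"az":0,"jaw":-0.2},
    {"x":0,"y":0,"z":-0.5,"ax":0,"ay":0,"az":0,"jaw":-0.2},
    {"x":0,"y":0,"z":-0.8,"ax":0,"ay":0,"az":0,"jaw":-0.2},
    {"x":0,"y":0,"z":-1,"ax":0,"ay":0,"az":0,"jaw":-0.2},
    {"x":0,"y":0,"z":-1,"ax":0,"ay":0,"az":0,"jaw":-0.2},
    {"x":0,"y":0,"z":-1,"ax":0,"ay":0,"az":0,"jaw":-0.2}
  ]
}}

```text
time: 41.65
tool_pos: [594.2, 107.4, 300.4]
tcp_rot: [-3.14, 0.0, 1.483]
contact_force: [-0.3, -0.2, -1.4]
grip_width: 36.6
finger_force: 0.0
```

```bash
python3 -c "
from h import *;st();print(bot.close_job())"
```

```text
t 41.65 L [  8.8  67.4 300.4] F [-0.3 -0.2 -1.4]
the job is handed in; nothing more can be done
None
```

The job is handed in at 41.7 s: the door is home and square, its right then left end held at about 15 N, and the cam is turned to its end stop behind the left stud; the highest push on the door read was 17.7 N.

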